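Rock a pestle up out of its fitted case and stand it on its narrow foot

TASK

The enamel-grinding pestle lies sunk in its fitted wooden case: press its foot end down so that it rocks over on the bar and stays there by itself with the head raised. Then lift it out and set it down gently, head up, on its narrow foot near the middle of the black steel block, so that the grinding end stays clean; let go only once the foot rests on the block, and leave it standing upright and still, without shifting the block, the loupe or the puffer.

Things in the scene. Friction and masses are not known exactly. Their poses are not given: they have to be found in the camera images.
- pestle: White porcelain pestle, club-shaped, 120 mm long, about 0.17 kg. Origin: centre of its flat foot (17 mm diameter); its z axis runs from foot to head. Diameter 17 up to z 30 mm, 19 at 50, 24 at 67, 31 at 86, widest 34 at 103, then a domed end. Mass centre at z 72: it topples at about 6.5 degrees. At the start it lies level, axis 60 mm above the bench.
- case: Heavy wooden case, 150 (x) x 160 (y) x 65 mm, does not move; origin: centre of its underside, x toward the pestle's head. A mortar sits flush in its +y half. The pestle lies along y = -40 mm: head in a pocket 39 mm wide, 5 mm to 56 mm in x; foot end over a 48 mm wide slot, open to the front, felt floor 3 mm up, 10 mm sill in front of x = -64 mm.
- rocking_bar (a point): Top of the fixed wooden cross bar (shallow V, 46 mm above the bench) in the case that carries the pestle just on the foot side of its mass centre. Pressing the foot end (under 1 N) some 20 mm down takes the pestle over: it then stays, foot on the slot's floor, head up, axis about 43 degrees above level, the middle of the head's widest part about 14 mm above the case's top.
- block: Black steel bench block, 44 (x) x 66 (y) x 22 mm, 0.45 kg, loose. Origin: centre of its underside; the top is level, 22 mm above the bench. The pestle goes on its top, the whole foot on it.
- loupe: Black eye loupe, a bystander standing on the bench, 34 mm diameter, 30 mm tall; origin: centre of its underside.
- puffer: Orange rubber air puffer, a bystander lying on the bench, 88 mm long, 42 mm thick; origin: centre of its underside.

How it is judged:
By the outcome, as a careful person would: the job done as asked, in the order asked, and still so for the second after the job is handed in, with the robot touching nothing.
It also fails if it takes over 61 s, if anything falls off the work surface, if the arm or the gripper's body presses on something with over 40 N, if the wrist force passes 120 N, or if a joint passes its speed limit or range.

ROBOT

A 6-joint arm with a two-finger parallel gripper is mounted at the origin on the work surface; the furniture and walls round the work are solid. World frame = base frame: x ahead of the robot, y to its left, z up, the work surface at z = 0. Lengths are in mm, angles in rad, forces in N, time in s.
With the tool pointing down it reaches from about 350 to 975 mm from the base axis. Payload 17.4 kg.
Tool frame: the origin (TCP) lies midway between the tips of the shut fingers; the grasp point (between the pads) lies 19 mm behind it (ctrl.grip_point_offset is the distance from the TCP to the grasp point, in mm); x points along the fingers, y is the direction in which the jaws open and shut, and the axes are right-handed (so a half turn about x gives the same grasp; the last joint's range is limited). The gripper opens to 85 mm and grips with 20 to 120 N. Pads are 22 mm wide; open, the fingers measure 114 mm over their backs; the gripper's body (76 mm by 85 mm) begins 54 mm behind the grasp point. The pads swing forward as they close: fully open they stand 13 mm farther back than shut.
Start: joints at [1.248, 0.116, 1.442, -0, 1.584, -0.038], TCP at [189.66, 647.813, 231.303] pointing down, gripper open.
Joint ranges: [-2.83, 2.83], [-0.83, 2.19], [0.07, 2.5], [-1.14, 4.28], [0.01, 3], [-2.97, 2.97]. Speed limits (rad/s): [1.89, 1.89, 2.22, 3.14, 3.14, 3.14].

INTERFACE

Orientations are given as a unit quaternion [w, x, y, z].
In Python, from cell import ctrl gives the robot as it stands.
- The arm moves only by the tool arm_command, never from a script. Its argument "increments" is a list of rows, each a list of 5 numbers: the opening, from 0 (shut) to 1 (fully open), then the shift along the tool's x, y, z in m, then the turn about the tool's x in degrees. A call has exactly 5 rows; each row shifts and turns the pose as measured when the row begins, along the tool's axes as they then stand; what a row does not reach is not made up. A row lasts 1/8 s, in which the tool goes at most 62.5 mm and 10.7 degrees, less where a joint would pass 70% of its speed; a pose out of reach is approached as far as the arm can. A call is refused whole if a number of a shift passes 0.0625 or a number of a turn 10.7, either way. A call with a gripper value outside its range is refused whole. The fingers move at their own pace and stop on an object; "newtons" is the grip in N (left out, the last holds). Time passes only in rows, so rows that do not move let the fingers close, or fill a call up. It gives the time, the measured TCP pose, the force and the opening at its end, in the units of the state.
- ctrl.observe(): the state, without advancing time (a new reading comes with each control period).
- ctrl.read_camera(name): name is "scene" or "top" or "wrist"; returns the picture (420x560x3 uint8, red, green, blue); there is no depth.
- ctrl.camera_model(name): a dict with "vertical_fov" (degrees; the focal length in pixels is half the picture's height over the tangent of half this angle, whatever the lens; pixels are square), "cx", "cy" (the principal point, pixels), "eye" and "orientation" of the camera in the world. Camera axes: x right, y down, z forward; pixel columns grow to the right and rows downward; lengths in mm; the calibration is good to about 2 mm. A picture is of the moment at which its call begins: read the wrist's pose just before it. camera_model takes no time and is no camera call; for the wrist camera it gives the pose at the moment of the call.
- ctrl.finish_job(): hands the job in, once; it reports no verdict.
The state is a dict: "clock": time; "joint_pos": joint angles; "joint_vel": joint speeds; "effort": joint torques, N m; "tcp_pos": TCP position; "eef_rot": TCP orientation; "force": force on the tool from outside, world axes, zero at the start; "moment": the same for the moment, N m; "opening": opening from 0.0 (shut) to 1.0 (fully open).
Only numpy, scipy, OpenCV 4.12 (cv2) and the standard library are available. Lean on these libraries where they do the work, as an engineer would, in place of code of your own. Each camera call takes 0.05 s, during which the arm holds its last target. There are 200 camera calls.

## Working session

There is one attempt and no reset: what is moved stays moved. The work goes in short steps, Python scripts to look and compute and a tool call to move; the robot and the scene stay as the last step left them, time stands still between calls to the robot, and variables do not carry over. Pictures are saved under pics/ and viewed, about 8 in all and at most 12, crops included, and the job is handed in when it is done.

Besides the shell and the picture viewer there is one more tool, called after ">>>" as name(argument=value, ...) on one line, values as JSON. arm_command: Moves the arm, as the interface text tells. Its arguments: {"type":"object","properties":{"increments":{"type":"array"},"newtons":{"type":"number"}},"required":["increments"]}

```bash
mkdir -p pics; ls
python3 - <<'E'
from cell import ctrl
import cv2,numpy as np
s=ctrl.observe();print({k:np.round(v,3).tolist() for k,v in s.items()}, ctrl.grip_point_offset)
for n in("top","scene","wrist"):
    m=ctrl.camera_model(n);print(n,m)
    cv2.imwrite(f"pics/{n}0.png",ctrl.read_camera(n)[:,:,::-1])
E
```

```text
pics
{'clock': 0.0, 'joint_pos': [1.248, 0.116, 1.442, 0.0, 1.584, -0.038], 'joint_vel': [0.0, -0.001, 0.001, 0.001, -0.001, 0.0], 'effort': [-0.003, -73.199, -63.249, -0.0, 0.006, -0.0], 'tcp_pos': [189.562, 647.628, 230.556], 'eef_rot': [0.7, 0.1, 0.7, -0.101], 'force': [-0.286, -0.265, 0.274], 'moment': [-0.009, -0.019, 0.015], 'opening': 1.0} 18.700000000000003
top {'vertical_fov': 45.06743617980365, 'cx': 277.3490274602679, 'cy': 208.5061097993438, 'eye': array([ 436.11053866, -115.24142574, 1006.23608698]), 'orientation': array([ 0.03741244, -0.69683715,  0.71600117, -0.01898997])}
scene {'vertical_fov': 43.62161978703368, 'cx': 272.9994919404689, 'cy': 209.55393712091225, 'eye': array([1076.66612692,   19.197749  ,  705.22489871]), 'orientation': array([-0.21710221,  0.56524076,  0.74644121, -0.27603447])}
wrist {'vertical_fov': 60.91920457410621, 'cx': 283.1036627587844, 'cy': 204.68024862130963, 'eye': array([115.4802042 , 669.63300395, 372.57343976]), 'orientation': array([0.12128638, 0.79079261, 0.59310979, 0.09031854])}
```

View pics/top0.png

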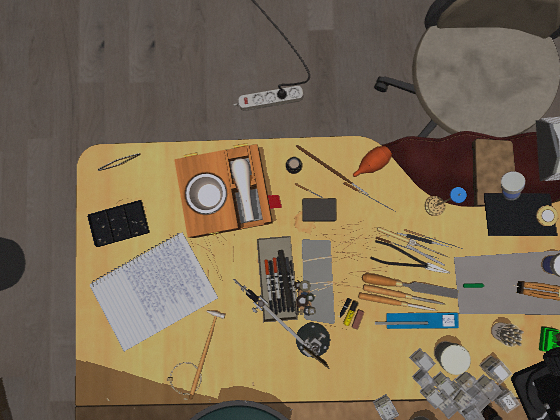

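View pics/scene0.png

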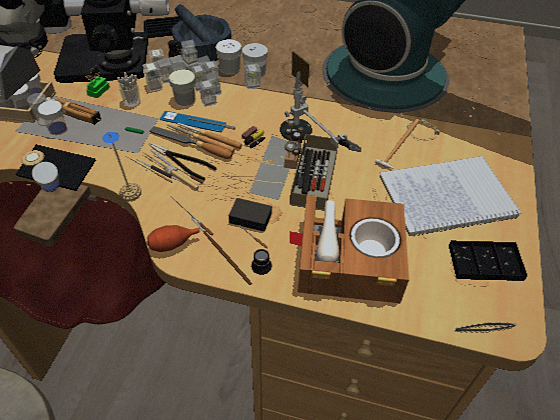

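The top view shows the case at about (223,191), the pestle from (240,160) to (250,222), the block at (319,209), the loupe at (293,165) and the puffer at (373,162). Next I'll measure and zoom in.

```bash
cat > h.py <<'E'
import numpy as np,cv2
from scipy.spatial.transform import Rotation as R
def rot(q): return R.from_quat(np.r_[q[1:],q[0]])
def ray(m,uv,h=420):
    f=h/2/np.tan(np.radians(m["vertical_fov"]/2))
    uv=np.atleast_2d(uv).astype(float)
    d=np.c_[(uv-[m["cx"],m["cy"]])/f,np.ones(len(uv))]
    return m["eye"],rot(m["orientation"]).apply(d)
def onz(m,uv,z):
    e,d=ray(m,uv); return e+d*((z-e[2])/d[:,2])[:,None]
def proj(m,P):
    f=210/np.tan(np.radians(m["vertical_fov"]/2))
    c=rot(m["orientation"]).inv().apply(np.atleast_2d(P)-m["eye"])
    return c[:,:2]/c[:,2:]*f+[m["cx"],m["cy"]]
E
python3 - <<'E'
from h import *
from cell import ctrl
m=ctrl.camera_model("top")
im=cv2.imread("pics/top0.png")
hsv=cv2.cvtColor(im,cv2.COLOR_BGR2HSV)
def blob(mask,box):
    k=np.zeros(mask.shape,np.uint8);x0,y0,x1,y1=box;k[y0:y1,x0:x1]=mask[y0:y1,x0:x1]*255
    c=max(cv2.findContours(k,0,2)[0],key=cv2.contourArea);return c,cv2.minAreaRect(c)
V=hsv[...,2];S=hsv[...,1]
for n,mk,b,z in(("block",V<110,(298,193,342,226),22),("loupe",V<90,(280,150,305,178),30),("puffer",(S>150)&(hsv[...,0]<14),(350,140,395,185),21),("pestle",(S<70)&(V>140),(230,145,262,228),65),("case",(S>100)&(hsv[...,0]<14),(170,140,275,245),65)):
    c,r=blob(mk,b);print(n,r,cv2.contourArea(c));print(onz(m,np.vstack([[r[0]],cv2.boxPoints(r)]),z).round(0)[:,:2].tolist())
crop=lambda a,b:cv2.resize(im[b:b+110,a:a+180],None,fx=4.4,fy=4.4,interpolation=2)
cv2.imwrite("pics/c1.png",crop(168,138))
E
```

```text
block ((319.0, 207.0), (28.0, 34.0), 90.0) 762.0
[[516.0, -172.0], [544.0, -140.0], [542.0, -206.0], [488.0, -204.0], [489.0, -138.0]]
loupe ((293.5, 165.0), (16.0, 15.0), 90.0) 194.0
[[599.0, -124.0], [615.0, -110.0], [614.0, -140.0], [582.0, -139.0], [583.0, -109.0]]
puffer ((372.5155029296875, 160.15982055664062), (21.220735549926758, 47.72126770019531), 66.03751373291016) 594.5
[[605.0, -279.0], [607.0, -228.0], [642.0, -315.0], [603.0, -330.0], [568.0, -244.0]]
pestle ((243.0946044921875, 189.5675811767578), (61.978416442871094, 15.782302856445312), 80.53767395019531) 625.5
[[549.0, -28.0], [605.0, -5.0], [609.0, -35.0], [494.0, -51.0], [489.0, -22.0]]
case ((222.83474731445312, 190.93820190429688), (80.69784545898438, 85.90221405029297), 79.54009246826172) 6591.0
[[548.0, 10.0], [611.0, 103.0], [636.0, -58.0], [485.0, -82.0], [460.0, 77.0]]
```

View pics/c1.png

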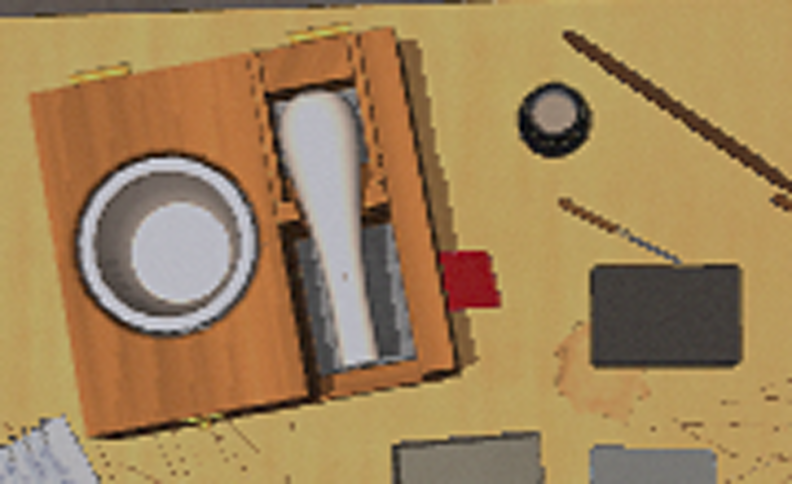

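```bash
cat >> h.py <<'E'
def plan(s,target,jaw=None):
    "tool-frame shift (m) to target TCP, and turn (deg) about tool x to bring tool y on jaw direction (world angle deg, mod 180)"
    r=rot(s["eef_rot"]); d=r.inv().apply(np.array(target)-s["tcp_pos"])/1000
    out=[d.round(4).tolist()]
    if jaw is not None:
        v=r.inv().apply([np.cos(np.radians(jaw)),np.sin(np.radians(jaw)),0]); a=np.degrees(np.arctan2(v[2],v[1])); a=(a+90)%180-90
        out.append(round(a,2))
    return out
E
python3 - <<'E'
from h import *
from cell import ctrl
m=ctrl.camera_model("top");s=ctrl.observe()
p=lambda x,y,z:onz(m,[x/4.4+168,y/4.4+138],z)[0].round(1)
print("foot",p(357,360,60),"head",p(320,95,60),"block",p(666,315,22),[p(x,y,22) for x,y in((592,267),(740,265),(740,365),(592,367))])
print("case corners",[p(x,y,65) for x,y in((30,95),(395,28),(458,372),(95,437))])
print("bar",p(345,210,60),p(290,210,50))
print(rot(s["eef_rot"]).as_matrix().round(3).tolist())
print(plan(s,[495,-37,150],99))
E
```

```text
foot [492.3 -38.1  60. ] head [607.  -24.6  60. ] block [ 510.7 -172.3   22. ] [array([ 533. , -140.3,   22. ]), array([ 532. , -205.8,   22. ]), array([ 487.7, -204.2,   22. ]), array([ 488.6, -138.9,   22. ])]
case corners [array([610. ,  99.8,  65. ]), array([634.1, -57.9,  65. ]), array([485.8, -81.2,  65. ]), array([462.4,  73.5,  65. ])]
bar [556.8 -34.3  60. ] [558.8  -9.6  50. ]
[[-0.0, 0.281, 0.96], [-0.001, 0.96, -0.281], [-1.0, -0.001, -0.0]]
[[0.0812, -0.5712, 0.4854], np.float64(-25.32)]
```

>>> arm_command(increments=[[0,0,-0.046,0.039,0],[0,0,-0.046,0.039,0],[0,0,-0.046,0.039,0],[0,0,-0.046,0.039,0],[0,0,-0.046,0.039,0]])

```text
clock: 0.78
tcp_pos: [313.3, 366.6, 228.1]
eef_rot: [0.7, 0.097, 0.701, -0.1]
force: [1.3, -0.3, -0.2]
opening: 0.001
```

>>> arm_command(increments=[[0,0,-0.046,0.039,0],[0,0,-0.046,0.039,0],[0,0,-0.046,0.039,0],[0,0,-0.046,0.039,0],[0,0,-0.046,0.039,0]])

```text
clock: 1.4
tcp_pos: [438.9, 82.3, 229.4]
eef_rot: [0.701, 0.097, 0.7, -0.099]
force: [0.4, 1.3, -0.3]
opening: 0.003
```

>>> arm_command(increments=[[0,0,0,0,-8],[0,0,0,0,-8],[0,0,0,0,-8],[0,0,0,0,0],[0,0,0,0,0]])

```text
clock: 2.02
tcp_pos: [439.7, 77.2, 228.5]
eef_rot: [0.705, -0.051, 0.706, 0.048]
force: [-0.7, -0.8, 0.1]
opening: 0.0
```

Run:
```python
from h import *
from cell import ctrl
s=ctrl.observe();print(s["clock"],s["tcp_pos"],s["opening"],s["force"]);print(plan(s,[498,-38.5,100],99))
```

```text
2.025 [439.69976455  77.19664758 228.49211646] 0.0001423554456082815 [-0.69407046 -0.81229384  0.0928516 ]
[[0.1289, -0.1222, 0.0417], np.float64(-0.97)]
```

>>> arm_command(increments=[[0,0.02,-0.042,0.014,-1],[0,0.02,-0.042,0.014,0],[0,0.02,-0.038,0.0137,0],[0,0.0,0,0,0],[0,0,0,0,0]])

```text
clock: 2.65
tcp_pos: [500.8, -39.5, 168.0]
eef_rot: [0.706, -0.054, 0.705, 0.051]
force: [-0.6, -0.2, 0.0]
opening: 0.0
```

Run:
```python
from h import *
from cell import ctrl
s=ctrl.observe();m=ctrl.camera_model("wrist");im=ctrl.read_camera("wrist")[:,:,::-1].copy()
import pickle;pickle.dump(m,open("w1.pkl","wb"))
cv2.imwrite("pics/w1.png",im)
print(s["tcp_pos"],plan(s,[498,-38.5,80],99),m["eye"])
```

```text
[500.80294004 -39.5008911  167.96856112] [[0.088, 0.0017, -0.0027], np.float64(-0.49)] [424.21400053 -49.92386243 309.84940797]
```

View pics/w1.png

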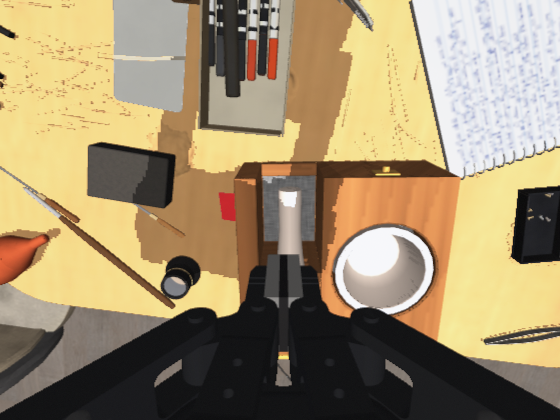

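The wrist view shows the pestle's foot end at about (288,194), with the slot around it from 262 to 316. The closed fingers are in line with it.

Run:
```python
from h import *
import pickle
m=pickle.load(open("w1.pkl","rb"))
print("foot top",onz(m,[288,193],65).round(1),"axis pt",onz(m,[289,240],65).round(1),"slot",onz(m,[[262,170],[316,170]],65).round(1).tolist(), "case front corners",onz(m,[[236,178],[459,178]],65).round(1).tolist())
c,s=np.cos(.157),np.sin(.157);X=np.array([c,s,0]);Y=np.array([-s,c,0]);o=np.array([548,8.5,0])
for P in([-66,-40,60],[-66,-40,68],[-75,-64,65],[-75,-16,65],[-75,-80,65],[-75,80,65]): print(P,proj(m,o+P[0]*X+P[1]*Y+[0,0,P[2]]).round(0))
```

```text
foot top [[491.3 -37.2  65. ]] axis pt [[526.9 -30.9  65. ]] slot [[477.5, -57.7, 65.0], [471.9, -20.4, 65.0]] case front corners [[485.9, -75.0, 65.0], [462.5, 79.6, 65.0]]
[-66, -40, 60] [[283. 187.]]
[-66, -40, 68] [[283. 190.]]
[-75, -64, 65] [[248. 177.]]
[-75, -16, 65] [[317. 177.]]
[-75, -80, 65] [[226. 177.]]
[-75, 80, 65] [[454. 176.]]
```

>>> arm_command(increments=[[0,0.03,0.003,0,0],[0,0.03,0,0,0],[0,0.025,0,0,0],[0,0,0,0,0],[0,0,0,0,0]])

```text
clock: 3.32
tcp_pos: [501.3, -32.7, 85.8]
eef_rot: [0.708, -0.055, 0.702, 0.052]
force: [0.2, 0.4, -0.3]
opening: 0.0
```

>>> arm_command(increments=[[0,0.007,0,0,0],[0,0.007,0,0,0],[0,0.007,0,0,0],[0,0.007,0,0,0],[0,0.007,0,0,0]])

```text
clock: 3.95
tcp_pos: [502.8, -32.8, 51.2]
eef_rot: [0.709, -0.055, 0.701, 0.052]
force: [-0.1, 0.1, -0.7]
opening: 0.001
```

>>> arm_command(increments=[[0,0.004,-0.001,0,0],[0,0.004,0,0,0],[0,0.004,0,0,0],[0,0,0,0,0],[0,0,0,0,0]])

```text
clock: 4.58
tcp_pos: [502.9, -33.9, 37.9]
eef_rot: [0.709, -0.055, 0.701, 0.052]
force: [-0.3, 0.4, -0.6]
opening: -0.0
```

Run:
```python
from h import *
from cell import ctrl
im=ctrl.read_camera("scene")[:,:,::-1]
cv2.imwrite("pics/s1.png",cv2.resize(im[150:330,200:440],None,fx=3,fy=3,interpolation=2))
```

```text
(no output)
```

View pics/s1.png

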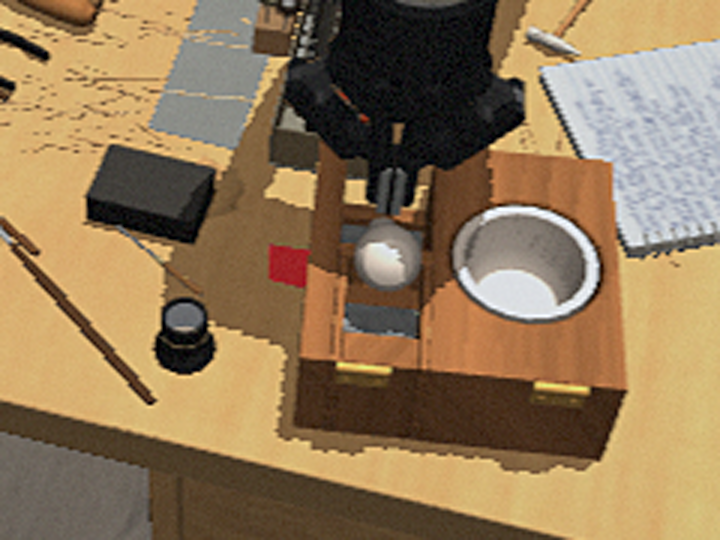

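The crop shows the head raised, seen end-on at about (387,258). I'll lift straight off, check that it stays, and measure it.

>>> arm_command(increments=[[0,-0.04,0,0,0],[0,-0.04,0,0,0],[0,-0.02,0,0,0],[1,-0.02,0,-0.05,0],[1,0,0,-0.05,0]])

```text
clock: 5.25
tcp_pos: [401.8, -48.4, 160.7]
eef_rot: [0.708, -0.056, 0.702, 0.052]
force: [-0.3, -0.9, 0.6]
opening: 0.417
```

Run:
```python
from h import *
from cell import ctrl
s=ctrl.observe();print(s["clock"],s["tcp_pos"],s["opening"])
im=ctrl.read_camera("scene")[:,:,::-1]; t=ctrl.read_camera("top")[:,:,::-1]
cv2.imwrite("pics/s2f.png",im);cv2.imwrite("pics/t2f.png",t)
a=cv2.resize(im[190:290,280:380],None,fx=4,fy=4,interpolation=2);b=cv2.resize(t[140:240,190:290],None,fx=4,fy=4,interpolation=2)
cv2.imwrite("pics/st2.png",np.hstack([a,b]))
```

```text
5.25 [401.81939539 -48.39371733 160.65420345] 0.4173537234952309
```

View pics/st2.png

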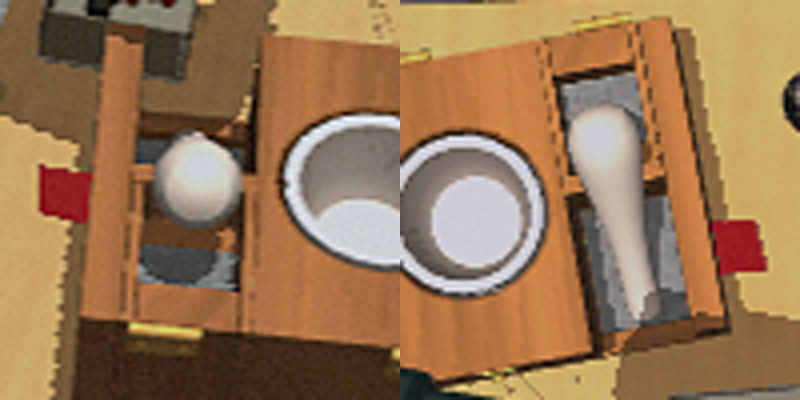

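The left half shows the head end-on with its centre at about (199,181), which is (329.8,235.2) in the full scene picture. In the top view the head's centre is at about (241,175.5), and it stays up by itself. I'll triangulate.

Run:
```python
from h import *
from cell import ctrl
a=ctrl.camera_model("scene");b=ctrl.camera_model("top");s=ctrl.observe()
e1,d1=ray(a,[329.8,235.2]);e2,d2=ray(b,[241,175.5]);d1=d1[0];d2=d2[0]
t=np.linalg.lstsq(np.c_[d1,-d2],e2-e1,rcond=None)[0];print(e1+t[0]*d1,e2+t[1]*d2)
print(onz(b,[241,175.5],79),onz(a,[329.8,235.2],79))
P=onz(b,[241,175.5],79)[0]
c,sn=np.cos(.157),np.sin(.157);o=np.array([548,8.5]);v=P[:2]-o;print("case frame",v@[c,sn],v@[-sn,c])
print(plan(s,[P[0],P[1],130],99))
# foot
print("foot",onz(b,[190+245/4,140+305/4],9))
```

```text
[573.28211172 -22.49312431  78.30441469] [573.9196665  -26.22821964  78.04087967]
[[573.77726592 -26.32019855  79.        ]] [[573.84062996 -22.44686715  79.        ]]
case frame 20.015885611217872 -38.42236312829407
[[0.0318, -0.0039, 0.1749], np.float64(-0.34)]
foot [[502.31055474 -38.26340829   9.        ]]
```

>>> arm_command(increments=[[1,0.005,0,0.045,0],[1,0.005,-0.001,0.045,0],[1,0.005,-0.001,0.045,0],[1,0.005,-0.002,0.038,0],[1,0,0,0,0]], newtons=20)

```text
clock: 5.98
tcp_pos: [578.9, -25.9, 143.2]
eef_rot: [0.711, -0.055, 0.7, 0.051]
force: [0.1, -0.1, -0.4]
opening: 0.995
```

Run:
```python
from h import *
from cell import ctrl
s=ctrl.observe();print(s["clock"],s["tcp_pos"],s["opening"]);print(plan(s,[573.5,-24.5,66],99), rot(s["eef_rot"]).as_matrix().round(3).tolist())
```

```text
5.975 [578.93180452 -25.92120348 143.2100895 ] 0.9946957607914511
[[0.0771, 0.0028, -0.0063], np.float64(-0.41)] [[0.016, -0.149, 0.989], [-0.005, 0.989, 0.149], [-1.0, -0.008, 0.015]]
```

>>> arm_command(increments=[[1,0.02,0.003,-0.004,0],[1,0.02,0,-0.002,0],[1,0.02,0,0,0],[1,0.012,0,0,0],[1,0,0,0,0]])

```text
clock: 6.6
tcp_pos: [571.0, -24.2, 64.9]
eef_rot: [0.71, -0.055, 0.7, 0.051]
force: [-0.4, 0.8, -0.4]
opening: 0.998
```

Run:
```python
from h import *
from cell import ctrl
s=ctrl.observe();print(s["clock"],s["tcp_pos"],s["opening"],s["force"]);print(plan(s,[573.5,-24.5,66],99))
```

```text
6.6 [571.01028834 -24.17548903  64.87482969] 0.9976495612504158 [-0.35968531  0.8486923  -0.4374571 ]
[[-0.0011, -0.0007, 0.0024], np.float64(-0.43)]
```

>>> arm_command(increments=[[0.6,-0.001,0,0.002,0],[0.5,0,0,0,0],[0,0,0,0,0],[0,0,0,0,0],[0,0,0,0,0]], newtons=20)

```text
clock: 7.22
tcp_pos: [574.0, -23.8, 68.0]
eef_rot: [0.711, -0.055, 0.699, 0.051]
force: [-0.2, 0.2, -0.9]
opening: 0.38
```

>>> arm_command(increments=[[0,-0.006,0,0,0],[0,-0.008,0,0,0],[0,-0.008,0,0,0],[0,-0.008,0,0,0],[0,0,0,0,0]])

```text
clock: 7.85
tcp_pos: [573.8, -23.9, 100.8]
eef_rot: [0.711, -0.055, 0.699, 0.05]
force: [-0.1, 0.9, -0.8]
opening: 0.378
```

Run:
```python
from h import *
from cell import ctrl
s=ctrl.observe();print(s["clock"],s["tcp_pos"],s["opening"],s["force"],s["moment"])
im=ctrl.read_camera("scene")[:,:,::-1]; t=ctrl.read_camera("top")[:,:,::-1]
a=cv2.resize(im[150:290,240:400],None,fx=2.5,fy=2.5,interpolation=2);b=cv2.resize(t[120:260,170:330],None,fx=2.5,fy=2.5,interpolation=2)
cv2.imwrite("pics/st3.png",np.hstack([a,b]))
```

```text
7.85 [573.7742128  -23.86486571 100.84718244] 0.378260873769414 [-0.14427835  0.93466372 -0.75013109] [ 0.00954357 -0.00854909 -0.02494313]
```

View pics/st3.png

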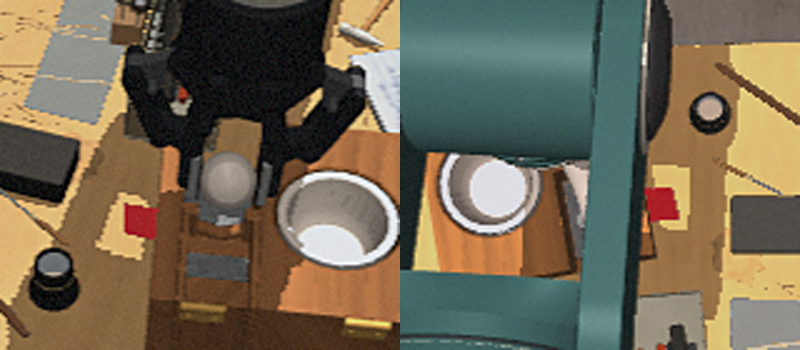

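>>> arm_command(increments=[[0,-0.012,0,0,0],[0,-0.02,0,0,0],[0,-0.02,0,0,0],[0,-0.02,0,0,0],[0,-0.02,0,0,0]])

```text
clock: 8.57
tcp_pos: [571.4, -23.3, 197.8]
eef_rot: [0.711, -0.055, 0.7, 0.05]
force: [0.4, 0.1, -1.1]
opening: 0.382
```

Run:
```python
from h import *
from cell import ctrl
s=ctrl.observe();print(s["clock"],s["tcp_pos"],s["opening"],s["force"],s["moment"]); print(plan(s,[511,-172,195],90))
im=ctrl.read_camera("scene")[:,:,::-1]; t=ctrl.read_camera("wrist")[:,:,::-1]
a=cv2.resize(im[120:280,230:390],None,fx=2.5,fy=2.5,interpolation=2);b=cv2.resize(t,None,fx=.715,fy=.715)
b=cv2.resize(t[:,80:500],(400,400));cv2.imwrite("pics/st4.png",np.hstack([a,b]))
```

```text
8.575 [571.43265674 -23.26652016 197.78630709] 0.38197278404561563 [ 0.40693068  0.10881968 -1.09794191] [ 0.01231284 -0.04140257  0.02228585]
[[0.0026, -0.1381, -0.0819], np.float64(8.56)]
```

View pics/st4.png

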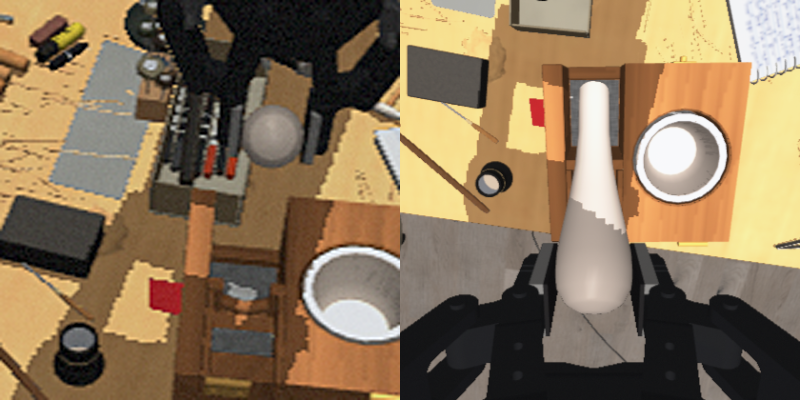

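The grip holds: opening 0.38, head between the pads. Pad friction keeps the pestle tilted, with its foot at about (592,85) in the right half. My plan is to turn it 90° so the foot points at the case's flat right side, then push the foot against that heavy, fixed face to swing it upright. First I'll check the tilt and joint range.

Run:
```python
from h import *
from cell import ctrl
s=ctrl.observe();m=ctrl.camera_model("wrist");print(s["joint_pos"].round(2),s["clock"])
T=s["tcp_pos"];piv=T+[0,0,10.5];X=np.array([.988,.156,0])
for th in range(25,80,6):
    a=np.radians(th);d=np.cos(a)*X+[0,0,np.sin(a)]
    print(th,proj(m,[piv-103*d,piv+17*d]).round(0).tolist())
print(plan(s,[578,-164,198],99))
```

```text
[-0.08 -0.11  1.72 -0.    1.51 -1.8 ] 8.675
25 [[281.0, 54.0], [282.0, 330.0]]
31 [[282.0, 67.0], [282.0, 331.0]]
37 [[282.0, 80.0], [281.0, 331.0]]
43 [[282.0, 94.0], [281.0, 331.0]]
49 [[282.0, 108.0], [281.0, 330.0]]
55 [[283.0, 123.0], [281.0, 329.0]]
61 [[283.0, 137.0], [281.0, 327.0]]
67 [[283.0, 151.0], [281.0, 325.0]]
73 [[283.0, 166.0], [281.0, 322.0]]
79 [[283.0, 181.0], [281.0, 319.0]]
[[0.0022, -0.14, -0.0153], np.float64(-0.43)]
```

>>> arm_command(increments=[[0,0,0,0,10],[0,0,0,0,10],[0,0,0,0,10],[0,0,0,0,10],[0,0,0,0,10]])

```text
clock: 9.3
tcp_pos: [571.6, -23.3, 196.8]
eef_rot: [0.664, 0.259, 0.652, -0.258]
force: [-0.8, 0.1, -1.5]
opening: 0.381
```

>>> arm_command(increments=[[0,0,0,0,10],[0,0,0,0,10],[0,0,0,0,10],[0,0,0,0,10],[0,0,0,0,4]])

```text
clock: 9.93
tcp_pos: [570.6, -23.3, 193.2]
eef_rot: [0.51, 0.495, 0.502, -0.492]
force: [-0.0, 0.3, -1.2]
opening: 0.382
```

Run:
```python
from h import *
from cell import ctrl
s=ctrl.observe();print(s["clock"],s["tcp_pos"]);print(plan(s,[578,-164,195],9))
```

```text
9.925 [570.57111941 -23.26957301 193.22203555]
[[-0.001, 0.0039, 0.1409], np.float64(-7.55)]
```

>>> arm_command(increments=[[0,0,0,0,-7.5],[0,0,0.005,0.035,0],[0,0,0.006,0.035,0],[0,0,0.006,0.035,0],[0,0,0.006,0.035,0]])

```text
clock: 10.55
tcp_pos: [615.5, -159.5, 191.2]
eef_rot: [0.542, 0.458, 0.536, -0.457]
force: [0.2, -0.1, -2.0]
opening: 0.377
```

Run:
```python
from h import *
from cell import ctrl
s=ctrl.observe();print(s["clock"],s["tcp_pos"]);print(plan(s,[578,-164,108],9))
```

```text
10.55 [ 615.52006874 -159.47700941  191.19167908]
[[0.0829, -0.0383, -0.002], np.float64(0.3)]
```

>>> arm_command(increments=[[0,0,-0.038,-0.002,0],[0,0.03,0,0,0],[0,0.03,0,0,0],[0,0.02,0,0,0],[0,0,0,0,0]])

```text
clock: 11.18
tcp_pos: [576.5, -166.6, 104.7]
eef_rot: [0.539, 0.458, 0.537, -0.459]
force: [0.4, -0.2, -1.5]
opening: 0.38
```

Run:
```python
from h import *
from cell import ctrl
s=ctrl.observe();print(s["clock"],s["tcp_pos"],s["force"]);print(plan(s,[578,-164,108],9));print("d10",plan(s,[565.1,-79.9,108]))
im=ctrl.read_camera("scene")[:,:,::-1]
cv2.imwrite("pics/s5.png",cv2.resize(im[130:310,180:420],None,fx=3,fy=3,interpolation=2))
```

```text
11.175 [ 576.54931355 -166.63409875  104.68227858] [ 0.43826407 -0.22099333 -1.47917816]
[[-0.0033, 0.0019, -0.0024], np.float64(0.13)]
d10 [[-0.0036, 0.0025, -0.0874]]
```

View pics/s5.png

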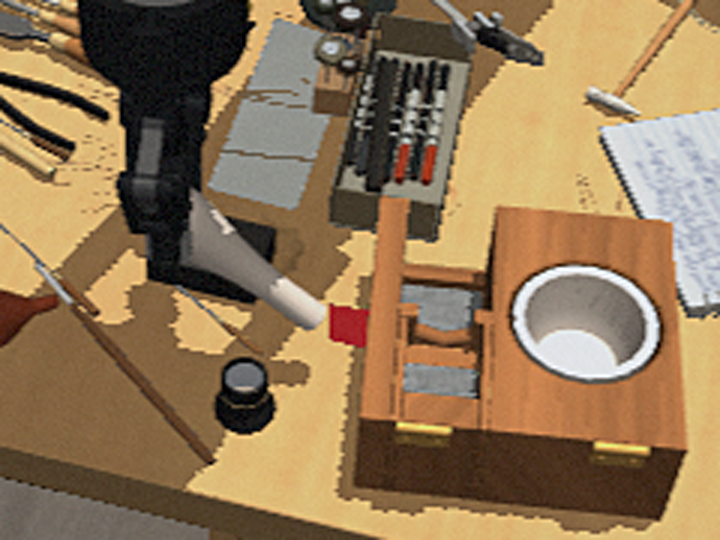

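The pestle points its foot (310,312) at the case's right face, clear of the block and the loupe. Now I'll push slowly.

>>> arm_command(increments=[[0,-0.004,0.002,-0.01,0],[0,0,0,-0.01,0],[0,0,0,-0.009,0],[0,0,0,-0.008,0],[0,0,0,-0.008,0]])

```text
clock: 11.85
tcp_pos: [573.0, -119.2, 113.7]
eef_rot: [0.542, 0.459, 0.535, -0.458]
force: [-0.1, -0.2, -1.4]
opening: 0.381
```

>>> arm_command(increments=[[0,0,0,-0.008,0],[0,0,0,-0.008,0],[0,0,0,-0.008,0],[0,0,0,-0.008,0],[0,0,0,-0.001,0]])

```text
clock: 12.48
tcp_pos: [567.2, -83.8, 113.3]
eef_rot: [0.542, 0.459, 0.535, -0.458]
force: [0.3, -0.8, -0.3]
opening: 0.381
```

Run:
```python
from h import *
from cell import ctrl
s=ctrl.observe();print(s["clock"],s["tcp_pos"],s["force"]);print("d10",plan(s,[565.1,-79.9,108]))
im=ctrl.read_camera("scene")[:,:,::-1]
cv2.imwrite("pics/s6.png",cv2.resize(im[130:310,180:420],None,fx=3,fy=3,interpolation=2))
```

```text
12.475 [567.20096976 -83.7504445  113.32907275] [ 0.29093904 -0.84059372 -0.26356293]
d10 [[0.0053, -0.0015, -0.0042]]
```

View pics/s6.png

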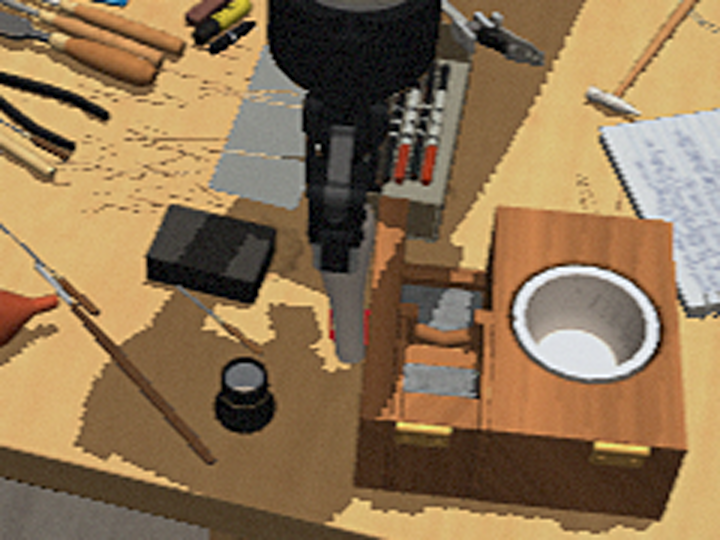

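>>> arm_command(increments=[[0,0,0,-0.003,0],[0,0,0,-0.003,0],[0,0,0,0,0],[0,0,0,0,0],[0,0,0,0,0]])

```text
clock: 13.15
tcp_pos: [566.2, -78.0, 113.2]
eef_rot: [0.542, 0.459, 0.535, -0.458]
force: [-0.9, -0.9, -1.6]
opening: 0.381
```

```bash
cat > tilt.py <<'E'
from h import *
from cell import ctrl
s=ctrl.observe();print(s["clock"],s["tcp_pos"],s["force"])
im=ctrl.read_camera("scene");m=ctrl.camera_model("scene")
piv=s["tcp_pos"]+[0,0,10.5]
hsv=cv2.cvtColor(im,cv2.COLOR_RGB2HSV)
for k in(40,50,60,70,80,90):
    P=piv-[0,0,k];u,v=proj(m,P)[0];r=int(round(v));c=int(round(u))
    row=(hsv[r,c-25:c+25,1]<75)&(hsv[r,c-25:c+25,2]>75)
    idx=np.flatnonzero(row)+c-25
    print(k,(round(u,1),r),"".join("#" if x else "." for x in row))
E
python3 tilt.py
```

```text
13.15 [566.24638609 -78.03815586 113.21965602] [-0.94858754 -0.93085771 -1.63484881]
40 (np.float64(295.7), 222) ...................#############..................
50 (np.float64(295.4), 226) .....................############............#####
60 (np.float64(295.1), 230) .......................##########............#####
70 (np.float64(294.8), 234) ......................##########..................
80 (np.float64(294.6), 238) ......................##########..................
90 (np.float64(294.3), 242) .......................##########.................
```

>>> arm_command(increments=[[0,0,0,-0.0025,0],[0,0,0,-0.0015,0],[0,0,0,0,0],[0,0,0,0,0],[0,0,0,0,0]])

```text
clock: 13.82
tcp_pos: [565.6, -74.0, 113.3]
eef_rot: [0.542, 0.459, 0.535, -0.458]
force: [-0.5, -1.5, -1.3]
opening: 0.382
```

```bash
python3 tilt.py
```

```text
13.825 [565.59574455 -73.98143223 113.25349514] [-0.51913346 -1.51657609 -1.34086323]
40 (np.float64(298.3), 222) ..................###############.................
50 (np.float64(298.0), 226) ...................############...........#.######
60 (np.float64(297.7), 230) ...................############.............##...#
70 (np.float64(297.4), 234) ....................##########..................##
80 (np.float64(297.1), 238) ....................##########....................
90 (np.float64(296.8), 242) ....................#########.....................
```

The pestle is now vertical within about 1°. I'll back off, lift it, and carry it to the block.

>>> arm_command(increments=[[0,0,0,0.005,0],[0,-0.01,0,0.01,0],[0,-0.015,0,0.008,0],[0,-0.015,0,0,0],[0,0,0,0,0]])

```text
clock: 14.5
tcp_pos: [569.5, -98.4, 157.4]
eef_rot: [0.542, 0.46, 0.534, -0.458]
force: [-1.3, 0.0, -0.6]
opening: 0.381
```

Run:
```python
from h import *
from cell import ctrl
s=ctrl.observe();print(s["clock"],s["tcp_pos"],rot(s["eef_rot"]).as_matrix()[:,0].round(3));print(plan(s,[511,-172,150],9))
```

```text
14.5 [569.48165639 -98.43622055 157.35113794] [ 0.01  -0.005 -1.   ]
[[0.0071, -0.0694, 0.0633], np.float64(0.1)]
```

>>> arm_command(increments=[[0,0,-0.012,0.01,0],[0,0,-0.019,0.018,0],[0,0,-0.019,0.018,0],[0,0,-0.013,0.012,0],[0,0,-0.005,0.004,0]])

```text
clock: 15.12
tcp_pos: [508.1, -173.1, 155.6]
eef_rot: [0.541, 0.459, 0.535, -0.458]
force: [-0.2, 0.2, 0.1]
opening: 0.382
```

>>> arm_command(increments=[[0,0,0,0,0],[0,0,0,0,0],[0,0,0,0,0],[0,0,0,0,0],[0,0,0,0,0]])

```text
clock: 15.75
tcp_pos: [508.9, -172.0, 155.4]
eef_rot: [0.542, 0.459, 0.536, -0.457]
force: [-0.3, 0.2, -1.7]
opening: 0.384
```

```bash
python3 tilt.py
python3 - <<'E'
from h import *
from cell import ctrl
s=ctrl.observe();print(s["clock"],s["tcp_pos"],s["force"]);print(plan(s,[511,-172,118],9))
im=ctrl.read_camera("scene")[:,:,::-1];w=ctrl.read_camera("wrist")[:,:,::-1]
a=cv2.resize(im[130:270,180:320],(400,400),interpolation=2);b=cv2.resize(w[:,70:490],(400,400))
cv2.imwrite("pics/s7.png",np.hstack([a,b]))
m=ctrl.camera_model("scene");f=proj(m,s["tcp_pos"]+[0,0,10.5-103])[0];print(f,(f-[180,130])*400/140)
m=ctrl.camera_model("wrist");f=proj(m,s["tcp_pos"]+[0,0,10.5-103])[0];print((f-[70,0])*400/420+[400,0])
E
```

```text
15.75 [ 508.85673587 -172.01435153  155.40257811] [-0.3218244   0.17111052 -1.68137602]
40 (np.float64(247.8), 165) ...................##############...##############
50 (np.float64(248.0), 170) ....................############..################
60 (np.float64(248.1), 174) .....................##########..#################
70 (np.float64(248.3), 179) ......................############################
80 (np.float64(248.4), 183) ......................############################
90 (np.float64(248.6), 187) ......................############################
15.8 [ 508.81285915 -172.05324865  155.37442856] [ 0.3922254   0.29866919 -1.85296331]
[[0.0374, 0.0019, 0.0001], np.float64(0.24)]
[248.71757993 192.40740063] [196.33594266 178.30685893]
[603.16432197 198.77588931]
```

View pics/s7.png

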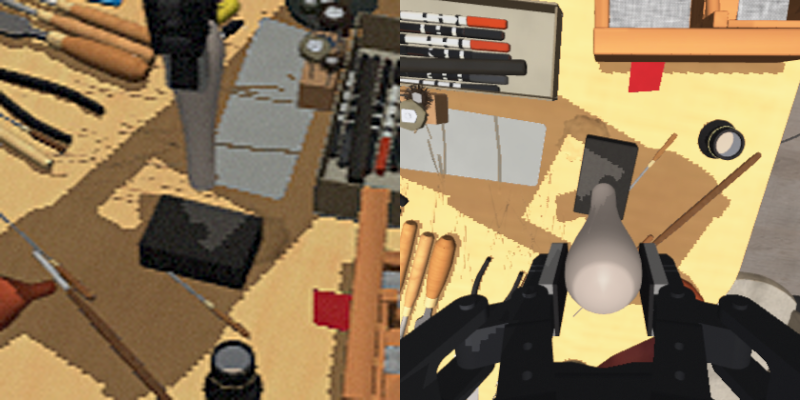

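The left half shows the pestle vertical, with its foot at (202,187) above and behind the block (200,230). In the right half the block's top is centred at about (607,177), with the foot at about (603,190). I'll cross-check the block's position from the wrist view.

Run:
```python
from h import *
from cell import ctrl
m=ctrl.camera_model("wrist");a=ctrl.camera_model("scene")
for p in((588,135),(637,144),(622,218),(574,208),(606,176)): print(onz(m,[(p[0]-400)*1.05+70,p[1]*1.05],22).round(1))
print("scene")
for p in((162,197),(262,217),(246,268),(140,246),(202,232)): print(onz(a,[p[0]*.35+180,p[1]*.35+130],22).round(1))
```

```text
[[ 490.6 -134.1   22. ]]
[[ 530.8 -134.9   22. ]]
[[ 530.3 -200.1   22. ]]
[[ 487.9 -197.6   22. ]]
[[ 510.4 -165.2   22. ]]
scene
[[ 493.5 -199.9   22. ]]
[[ 492.3 -136.3   22. ]]
[[ 533.7 -134.6   22. ]]
[[ 534.8 -200.2   22. ]]
[[ 514.  -167.9   22. ]]
```

>>> arm_command(increments=[[0,0.008,0.002,-0.003,0],[0,0.01,0,0,0],[0,0.008,0,0,0],[0,0.006,0,0,0],[0,0,0,0,0]])

```text
clock: 16.52
tcp_pos: [510.2, -168.6, 120.1]
eef_rot: [0.541, 0.459, 0.536, -0.458]
force: [0.0, 0.2, -1.5]
opening: 0.377
```

>>> arm_command(increments=[[0,0.0015,0,0,0],[0,0.0015,0,0,0],[0,0.001,0,0,0],[0,0,0,0,0],[0,0,0,0,0]])

```text
clock: 17.15
tcp_pos: [510.6, -168.8, 116.7]
eef_rot: [0.541, 0.459, 0.536, -0.458]
force: [0.2, 0.1, -1.1]
opening: 0.384
```

>>> arm_command(increments=[[0,0.001,0,0,0],[0,0,0,0,0],[0,0.001,0,0,0],[0,0,0,0,0],[0,0,0,0,0]])

```text
clock: 17.77
tcp_pos: [510.6, -168.8, 114.7]
eef_rot: [0.542, 0.459, 0.536, -0.457]
force: [-0.5, 0.4, -1.7]
opening: 0.379
```

>>> arm_command(increments=[[0,0.001,0,0,0],[0,0,0,0,0],[0,0,0,0,0],[0,0,0,0,0],[0,0,0,0,0]])

```text
clock: 18.4
tcp_pos: [510.7, -168.9, 113.7]
eef_rot: [0.542, 0.459, 0.536, -0.457]
force: [-0.4, 0.3, -0.7]
opening: 0.382
```

>>> arm_command(increments=[[0,0.001,0,0,0],[0,0,0,0,0],[0,0,0,0,0],[0,0,0,0,0],[0,0,0,0,0]])

```text
clock: 19.02
tcp_pos: [511.1, -169.0, 113.6]
eef_rot: [0.542, 0.459, 0.535, -0.457]
force: [0.1, 0.1, 0.3]
opening: 0.381
```

>>> arm_command(increments=[[0,0.001,0,0,0],[0,0,0,0,0],[0,0,0,0,0],[0,0,0,0,0],[0,0,0,0,0]])

```text
clock: 19.65
tcp_pos: [511.5, -169.3, 113.6]
eef_rot: [0.543, 0.459, 0.535, -0.457]
force: [-0.9, 0.4, 1.7]
opening: 0.38
```

```bash
sed -i 's/^E$//' tilt.py; python3 tilt.py
python3 - <<'E'
from cell import ctrl
import numpy as np
for i in range(4):
    ctrl.read_camera("scene"); s=ctrl.observe();print(s["force"].round(2),s["moment"].round(3),s["tcp_pos"].round(1))
E
```

```text
19.65 [ 511.50790883 -169.27825885  113.58568137] [-0.88416445  0.42733243  1.66895907]
40 (np.float64(249.6), 185) ...................###############################
50 (np.float64(249.7), 189) ....................##############################
60 (np.float64(249.8), 193) ......................############################
70 (np.float64(249.9), 197) .......................#########..........########
80 (np.float64(250.1), 201) .......................#########..................
90 (np.float64(250.2), 205) .......................##########..........#......
[-0.11  0.49  1.83] [-0.004  0.127 -0.013] [ 511.5 -169.3  113.6]
[-1.12 -0.42  2.54] [ 0.041  0.135 -0.007] [ 511.5 -169.3  113.6]
[-0.85 -0.41  1.61] [0.064 0.177 0.01 ] [ 511.5 -169.3  113.6]
[-0.87 -0.8   2.75] [0.022 0.205 0.075] [ 511.5 -169.3  113.6]
```

>>> arm_command(increments=[[0,0.0005,0,-0.0015,0],[0,0,0,-0.001,0],[0,0,0,0,0],[0,0,0,0,0],[0,0,0,0,0]])

```text
clock: 20.52
tcp_pos: [511.2, -166.9, 113.5]
eef_rot: [0.543, 0.459, 0.534, -0.457]
force: [-1.7, 0.7, 3.4]
opening: 0.382
```

```bash
python3 tilt.py
```

```text
20.525 [ 511.23151931 -166.87728299  113.52308626] [-1.69006232  0.68437722  3.39272774]
40 (np.float64(251.0), 185) ...................###############################
50 (np.float64(251.1), 189) ....................###########.##################
60 (np.float64(251.2), 194) ......................############################
70 (np.float64(251.4), 198) ......................########...............#####
80 (np.float64(251.5), 202) .....................#########....................
90 (np.float64(251.6), 206) .....................#########....................
```

>>> arm_command(increments=[[0,-0.0005,0,0,0],[0.4,0,0,0,0],[0.42,0,0,0,0],[0.5,0,0,0,0],[0.6,0,0,0,0]])

```text
clock: 21.2
tcp_pos: [511.1, -166.7, 113.4]
eef_rot: [0.543, 0.459, 0.535, -0.457]
force: [-0.4, 0.2, 0.4]
opening: 0.599
```

>>> arm_command(increments=[[0.8,0,0,0,0],[1,0,0,0,0],[1,0,0,0,0],[1,0,0,0,0],[1,0,0,0,0]])

```text
clock: 21.82
tcp_pos: [511.1, -166.6, 113.4]
eef_rot: [0.543, 0.459, 0.535, -0.457]
force: [-0.1, 0.8, 0.1]
opening: 1.0
```

```bash
python3 tilt.py
```

```text
21.825 [ 511.10885476 -166.64398425  113.36155066] [-0.11994382  0.84540419  0.14752269]
40 (np.float64(251.2), 185) .............#..............######################
50 (np.float64(251.3), 190) ......................############################
60 (np.float64(251.4), 194) ........................##########################
70 (np.float64(251.5), 198) ......................##########............######
80 (np.float64(251.6), 202) .......................#########..................
90 (np.float64(251.7), 206) ......................##########..................
```

Released and apparently still standing. I'll retreat straight up.

>>> arm_command(increments=[[1,-0.015,0,0,0],[1,-0.03,0,0,0],[1,-0.04,0,0,0],[1,-0.04,0,0,0],[1,-0.04,0,0,0]])

```text
clock: 22.5
tcp_pos: [508.2, -165.4, 284.8]
eef_rot: [0.542, 0.459, 0.535, -0.457]
force: [-0.2, -0.6, -0.4]
opening: 0.999
```

>>> arm_command(increments=[[1,0,-0.05,0,0],[1,0,-0.05,0,0],[1,0,0,0,0],[1,0,0,0,0],[1,0,0,0,0]])

```text
clock: 23.12
tcp_pos: [408.2, -181.6, 292.5]
eef_rot: [0.545, 0.459, 0.532, -0.456]
force: [0.2, -0.1, -0.8]
opening: 0.998
```

Run:
```python
from h import *
from cell import ctrl
s=ctrl.observe();print(s["clock"],s["tcp_pos"],s["opening"],s["force"])
im=ctrl.read_camera("scene")[:,:,::-1];t=ctrl.read_camera("top")[:,:,::-1]
cv2.imwrite("pics/f.png",np.hstack([cv2.resize(im[120:270,170:320],(400,400),interpolation=2),cv2.resize(t[130:260,270:400],(400,400),interpolation=2)]))
```

```text
23.125 [ 408.23831162 -181.62935819  292.54744947] 0.9977719701839369 [ 0.17371649 -0.08144045 -0.84927495]
```

View pics/f.png

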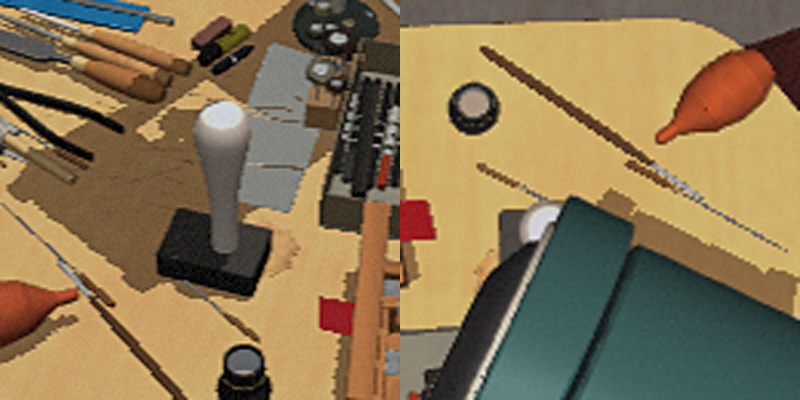

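The pestle stands head up on the block. Its foot is at about (225,245) and the block's top is centred near (218,237); the loupe and puffer are in place. Last, I'll check that it is still and hand in.

Run:
```python
from h import *
from cell import ctrl
a=ctrl.read_camera("scene").astype(int)
for _ in range(10): b=ctrl.read_camera("scene").astype(int)
m=ctrl.camera_model("scene")
d=np.abs(a-b).max(2);print("diff pestle area",d[150:230,235:275].mean(),"background",d[240:320,420:480].mean())
print("foot",onz(m,[225*.375+170,242*.375+120],22))
o=cv2.imread("pics/scene0.png")[:,:,::-1].astype(int);D=np.abs(o-b).max(2)
print("loupe change",D[248:275,250:272].mean(),"puffer",D[225:252,145:195].mean())
print(ctrl.finish_job())
```

```text
diff pestle area 5.4775 background 4.824583333333333
foot [[ 511.2460454 -162.0725872   22.       ]]
loupe change 8.107744107744107 puffer 7.818518518518519
the job is handed in; nothing more can be done
None
```

The pestle is standing upright, head up, on the black steel block, and the job is handed in. It took about 24 s of the 61 s allowed.

**What I did**
- I pressed the foot end with the closed fingers. The pestle rocked over on the bar and stayed there by itself, with the head about 78 mm above the bench.
- I gripped the widest part of the head at 20 N and lifted it out. Pad friction kept it tilted at about 42°, so I pushed its foot gently against the case's fixed right side to swing it vertical.
- I lowered it in 1 mm steps until the force showed the foot was resting on the block. Then I straightened a lean of about 2.5°, opened slowly and backed off.

**Last checks**
- **Upright and still:** the final picture shows it upright. Ten camera frames showed no movement beyond image noise.
- **Foot position:** the foot is near the middle of the block. It measures about 6 mm off the centre in y, but the cameras disagree by about 4 mm there.
- **Loupe and puffer:** the image differences were close to noise, so neither appears to have moved.
- **Block:** I did not measure its position again after the placing. The final pictures show no obvious shift, and I pressed on it with only about 5 N.

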